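# Clamp the glued hinoki foot in the ratchet clamp

### The job

Slide the freshly glued hinoki foot block upright and fully home into the close-fitting green pocket of the bench clamp without dropping it, and let go. Then pump the clamp's two black squeeze posts together, again and again, until the orange sprung pad presses against the block with its spring partly pushed in but well short of bottoming out, moving the jaw only by the posts; finish while still holding the posts squeezed together. Leave the other things on the counter where they are.

Things in the scene. Friction and masses are not known exactly. Their poses are not given: they have to be found in the camera images.
- block_center (a point): Centre (half-way up, 45 mm above its underside) of the loose pale hinoki foot block, made of two layers with a thin dark glue line between: 44 mm along its x, 28 mm along its y, 90 mm tall along its z; about 60 g. It starts standing upright on the counter. The same after half a turn about z.
- block: The same block; origin at the centre of its underside.
- clamp: Bench clamp fixed to the counter: wooden base 105 x 325 x 10 mm, a green pocket at one end, a sliding jaw on a toothed bar, a green housing 62 mm high, and two black squeeze posts on an aluminium channel at the other end. Axes: z up, y along the bar from pocket to posts, x across. Origin on the counter, 114 mm from the pocket's centre and 140 mm from the posts' middle along y.
- pocket_floor (a point): Centre of the pocket's inner floor, 10 mm above the counter; axes as clamp. Inside 48 mm along x, 32 mm along y (2 mm play each side of the block). Walls at both x sides and +y, with flared lips, rise 40 mm above this floor (67 mm over the lips along x); at -y a back plate 36 mm wide rises 71 mm. A seated block's centre is 45 mm above this floor.
- grip_mid (a point): Point half-way between the two black upright squeeze posts, 95 mm above the counter; axes as clamp. Posts: round, 14 mm thick, 51 to 120 mm above the counter, standing one behind the other along y; 62 mm over their outsides when open, 34 mm squeezed to the stop; springs open them. The 62 mm high housing ends 70 mm from here towards the pocket.
- post_outer (a joint): How far the squeeze post at the clamp's end (+y) is pushed towards the middle, in m: 0 open, 0.014 fully squeezed; up to about 15 N per post. A full squeeze drives the jaw about 12 mm (8 to 15 the first time); letting the posts open fully re-cocks the ratchet and the jaw stays.
- post_inner (a joint): The same for the other post (nearer the pocket); the two are linked and always move equally.
- jaw (a joint): How far the jaw has advanced along its bar towards the pocket, in m: 0 fully back, up to 0.090. At 0 the front of the orange pad is 50 mm from a seated block. A friction brake holds it against about 9 N; under load it may creep back a millimetre or two in some seconds.
- plunger (a joint): How far the orange pad has been pushed back into the jaw against its coil spring, in m: 0 free, 0.034 bottomed out; stiffness 300 N/m, so 10 mm is 3 N. Beyond 0.030 the block counts as crushed.
- pad_front (a point): Centre of the front face of the orange sprung pad (32 mm wide, 30 mm high), 69 mm above the counter; it moves along -y of the clamp towards the block, above the pocket's low wall.
- black_pot: Bystander: matte black ceramic pot, 150 mm across, 95 mm tall, standing on the hinoki turntable (250 mm across, 40 mm high); origin at its underside.
- mister: Bystander: yellow plastic spray mister with grey press button, 76 mm across, 153 mm tall; origin at its underside.
- scoop: Bystander: aluminium scoop lying flat, blade 60 x 110 mm, handle 105 mm along its -y, 22 mm high; origin under its blade.
- glue_bottle: Bystander: white glue bottle with blue cap, 52 mm across, 150 mm tall; origin at its underside.
- clay_pot: Bystander: small terracotta pot, 100 mm across, 85 mm tall; origin at its underside.
There are look-alikes about, which are no part of the job. Of the things like the block, leave any that is purple, turquoise or yellow; of the rest the larger one is meant.

How it is judged:
On the way, in this order (a step that is already met when the one before it is completed fails the run):
1. the block stands fully home in the pocket, let go, the pad not yet touching it (horizontal distance between block_center and pocket_floor below 0.006 m and z of block_center in the frame of pocket_floor below 0.049 m and angle between block_center's own z axis and vertical below 0.08 rad and angle between the x axis of block_center and the x axis of pocket_floor, either way round below 0.12 rad and contact force between each of the fingers, plunger and block below 0.1 N), for 0.2 s.
2. the pad presses on the block, its spring partly pushed in (value of joint plunger between 0.002 and 0.03 m and contact force between plunger and block above 0.4 N and value of joint post_outer above 0.003 m), for 0.2 s.
At the end, for the whole second after the job is handed in: Block home in the pocket (centre within 6 mm, bottom within 4 mm of the floor, upright within 0.08 rad, square within 0.12 rad); pad pressing it over 0.4 N, spring pushed in 2 to 30 mm; fingers holding the posts squeezed (each pushed in over 4 mm, over 1 N on each post) (horizontal distance between block_center and pocket_floor below 0.006 m and z of block_center in the frame of pocket_floor below 0.049 m and angle between block_center's own z axis and vertical below 0.08 rad and angle between the x axis of block_center and the x axis of pocket_floor, either way round below 0.12 rad and value of joint plunger between 0.002 and 0.03 m and contact force between plunger and block above 0.4 N and value of joint post_outer above 0.004 m and contact force between the fingers and post_outer above 1 N and contact force between the fingers and post_inner above 1 N); the arm keeps its last pose, push and grip.
It fails at once if the block is dropped (moving faster than 0.5 m/s with no finger on it) (linear speed of block above 0.5 m/s and contact force between the fingers and block below 0.05 N).
It fails at once if the pad's spring is pushed in beyond 30 mm (block crushed) (value of joint plunger above 0.03 m).
It fails at once if the robot pushes the jaw or pad itself (contact force between any of the arm, the fingers and jaw above 4 N).
It fails at once if another thing on the counter is moved by more than 30 mm (distance of any of black_pot, mister, scoop, glue_bottle, clay_pot from where it was at the start of the episode above 0.03 m).
It also fails if it takes over 51 s, if anything falls off the work surface, if the arm or the gripper's body presses on something with over 40 N, if the wrist force passes 120 N, or if a joint passes its speed limit or range.

### The arm

A 7-joint arm with a two-finger parallel gripper is mounted at the origin on the work surface. World frame = base frame: x ahead of the robot, y to its left, z up, the work surface at z = 0. Lengths are in m, angles in rad, forces in N, time in s.
With the tool pointing down it reaches from about 0.4 to 0.75 m from the base axis. Payload 19.5 kg.
Tool frame: the origin (TCP) lies at the centre of the arm's flange, where the gripper is bolted on; the fingertips stand 173 mm ahead of it and the grasp point (between the pads) lies 155 mm ahead of it (r.tips_ahead is the distance from the TCP to the fingertips, in m); z points along the fingers, y is the direction in which the jaws open and shut (so a half turn about z gives the same grasp; the last joint's range is limited). The gripper opens to 85 mm and grips with 20 to 120 N. Pads are 22 mm wide; open, the fingers measure 114 mm over their backs; the gripper's body (76 mm by 85 mm) begins 54 mm behind the grasp point. The pads swing forward as they close: fully open they stand 13 mm farther back than shut.
Start: joints at [1.192, 0.707, -0.028, 1.485, 0.022, 0.951, -0.075], TCP at [0.19, -0.543, 0.405] pointing down, gripper open.
Joint ranges: [-2.71, 2.71], [-0.32, 2.16], [-1.57, 1.52], [0, 2.45], [-1.46, 4.6], [0, 2.02], [-2.83, 2.83]. Speed limits (rad/s): [1.89, 1.89, 2.57, 2.57, 3.01, 3.01, 3.01].

### API

Orientations are given as a unit quaternion [w, x, y, z].
In Python, from bench import r gives the robot as it stands.
- The arm moves only by the tool drive_tool, never from a script. Its argument "deltas" is a list that holds one entry, the list of rows, each a list of 7 numbers: the closure, from 0 (fully open) to 1 (shut), then the shift along the world's x, y, z in mm, then the turn, a rotation vector about the world's x, y, z in degrees. A call has exactly 8 rows; each row is the pose to reach, as a shift and turn from the pose commanded when the call began; what a row does not reach only later rows make up. A row lasts 1/10 s, in which the tool goes at most 50 mm and 8.59 degrees, less where a joint would pass 70% of its speed; a pose out of reach is approached as far as the arm can. A call with a gripper value outside its range is refused whole. The fingers move at their own pace and stop on an object; "newtons" is the grip in N (left out, the last holds). Time passes only in rows, so rows that repeat a pose let the fingers close, or fill a call up. It gives the time, the measured TCP pose, the force and the opening at its end, in the units of the state.
- r.get_obs(): the state, without advancing time (a new reading comes with each control period).
- r.get_image(name): name is "scene" or "top" or "wrist"; returns the picture (384x512x3 uint8, red, green, blue); there is no depth.
- r.camera_info(name): a dict with "fx", "fy", "cx", "cy" (pixels), "position" and "rotation" of the camera in the world. Camera axes: x right, y down, z forward; pixel columns grow to the right and rows downward; lengths in m; the calibration is good to about 2 mm. The wrist camera is an equidistant fisheye: a pixel r from the principal point sees the ray r / f radians off the axis. A picture is of the moment at which its call begins: read the wrist's pose just before it. camera_info takes no time and is no camera call; for the wrist camera it gives the pose at the moment of the call.
- r.hand_in(): hands the job in, once; it reports no verdict.
The state is a dict: "time": time; "q": joint angles; "joint_velocities": joint speeds; "joint_efforts": joint torques, N m; "tool_pos": TCP position; "ee_rot": TCP orientation; "force": force on the tool from outside, world axes, zero at the start; "wrist_torque": the same for the moment, N m; "width": finger opening in m.
Only numpy, scipy, OpenCV 4.12 (cv2) and the standard library are available. Lean on these libraries where they do the work, as an engineer would, in place of code of your own. Each camera call takes 0.05 s, during which the arm holds its last target.

## Working session

There is one attempt and no reset: what is moved stays moved. The work goes in short steps, Python scripts to look and compute and a tool call to move; the robot and the scene stay as the last step left them, time stands still between calls to the robot, and variables do not carry over. Pictures are saved under pics/ and viewed, and the job is handed in when it is done.

Besides the shell and the picture viewer there is one more tool, called after "Request:" as name([rows], argument=value, ...), one row to a line, values as JSON. drive_tool: Moves the arm, as the interface text tells. Its arguments: {"type":"object","properties":{"deltas":{"type":"array"},"newtons":{"type":"number"}},"required":["deltas"]}

```bash
mkdir -p pics; ls; python3 - <<'E'
from bench import r
import cv2
o=r.get_obs();print(o)
for n in ["scene","top","wrist"]:
    print(n,r.camera_info(n))
    cv2.imwrite(f"pics/{n}0.png",cv2.cvtColor(r.get_image(n),cv2.COLOR_RGB2BGR))
print(r.tips_ahead)
E
```

```text
pics
{'time': 0.0, 'q': array([ 1.19230248,  0.70710913, -0.0276335 ,  1.48501741,  0.02198716,
        0.95088554, -0.07552614]), 'joint_velocities': array([ 0.00069639,  0.00019447,  0.00068378,  0.00042467,  0.00021318,
       -0.00028274, -0.00126136]), 'joint_efforts': array([-8.05691234e-04, -8.83230400e+01,  1.23439360e+00, -2.36171097e+01,
        1.69114588e-02,  6.53624957e-03,  1.74478322e-05]), 'tool_pos': array([ 0.19000236, -0.54261868,  0.40421934]), 'ee_rot': array([-5.49622946e-04,  9.85856286e-01,  1.67591979e-01, -1.01124075e-04]), 'force': array([-0.11694995,  0.62658073, -0.57379976]), 'wrist_torque': array([-0.06354728, -0.00378209, -0.01130746]), 'width': 0.08562608532099183}
scene {'fx': 353.32492203371976, 'fy': 353.32492203371976, 'cx': 254.39764987778227, 'cy': 196.1611845046247, 'position': array([ 1.18079386, -0.27341168,  0.67574776]), 'rotation': array([-0.35652625,  0.75309921,  0.50192483, -0.23195273])}
top {'fx': 352.816078632125, 'fy': 352.816078632125, 'cx': 255.16873879191343, 'cy': 195.28003506209237, 'position': array([ 0.30362321, -0.00773322,  1.16403288]), 'rotation': array([ 0.07226431, -0.70259924,  0.70573674, -0.05538802])}
wrist {'fx': 297.3186396354542, 'fy': 297.3186396354542, 'cx': 249.80796765589466, 'cy': 193.07833563848484, 'position': array([ 0.26525629, -0.51648069,  0.37404862]), 'rotation': array([ 0.12750609,  0.80578089, -0.57111325, -0.09104397])}
0.1734
```

View pics/scene0.png

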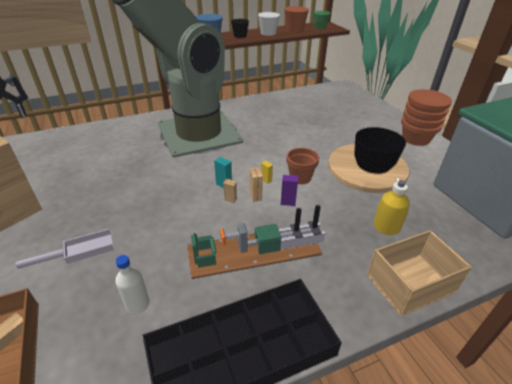

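View pics/top0.png

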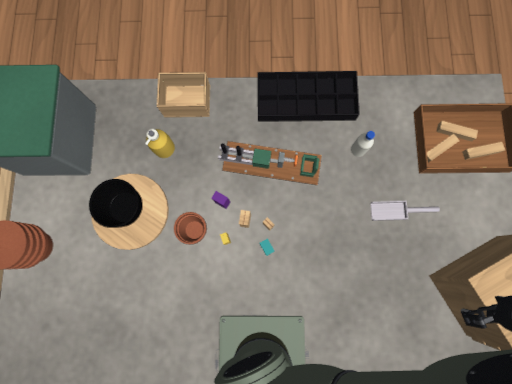

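View pics/wrist0.png

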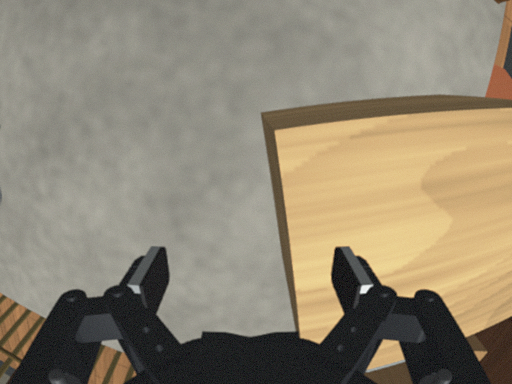

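The things like the block, by scene pixel, are teal (222,172), small pale (231,190), larger pale (257,185), yellow (267,171) and purple (289,190). I choose the larger pale one, which is at about (245,218) in the top view. Next is a close crop to check it.

```bash
cat > h.py <<'E'
import numpy as np,cv2
from scipy.spatial.transform import Rotation as R
def rot(q): return R.from_quat([q[1],q[2],q[3],q[0]])
def ray(ci,u,v,fish=False):
    x=(u-ci['cx'])/ci['fx'];y=(v-ci['cy'])/ci['fy']
    if fish:
        t=np.hypot(x,y); s=np.sin(t)/t if t>1e-9 else 1
        d=np.array([x*s,y*s,np.cos(t)])
    else: d=np.array([x,y,1.]); d/=np.linalg.norm(d)
    return np.array(ci['position']),rot(ci['rotation']).apply(d)
def plane(ci,u,v,z,fish=False):
    p,d=ray(ci,u,v,fish); return p+d*(z-p[2])/d[2]
def proj(ci,P,fish=False):
    c=rot(ci['rotation']).inv().apply(np.array(P)-ci['position'])
    if fish:
        rr=np.hypot(c[0],c[1]);t=np.arctan2(rr,c[2]);k=t/rr
        return np.array([ci['cx']+ci['fx']*c[0]*k,ci['cy']+ci['fy']*c[1]*k])
    return np.array([ci['cx']+ci['fx']*c[0]/c[2],ci['cy']+ci['fy']*c[1]/c[2]])
E
python3 - <<'E'
import cv2,numpy as np
t=cv2.imread('pics/top0.png')[130:260,180:340]; s=cv2.imread('pics/scene0.png')[150:280,180:340]
cv2.imwrite('pics/crop0.png',np.vstack([cv2.resize(t,None,fx=4.5,fy=4.5,interpolation=3)[:590]])[:,:790])
cv2.imwrite('pics/crop1.png',cv2.resize(s,None,fx=4.5,fy=4.5,interpolation=3))
from bench import r
from h import *
ci=r.camera_info('top'); cs=r.camera_info('scene')
print(plane(ci,245,218,.09),plane(cs,257,175,.09),plane(ci,310,165,.05),plane(ci,231,151,.1))
E
```

```text
[0.42951918 0.04908861 0.09      ] [0.44883548 0.04857829 0.09      ] [ 0.60616615 -0.15970425  0.05      ] [0.64022793 0.09323836 0.1       ]
```

View pics/crop0.png

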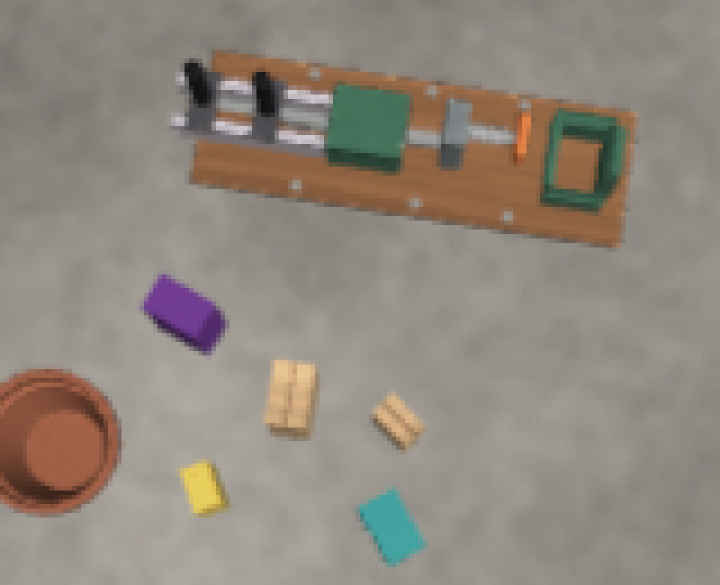

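View pics/crop1.png

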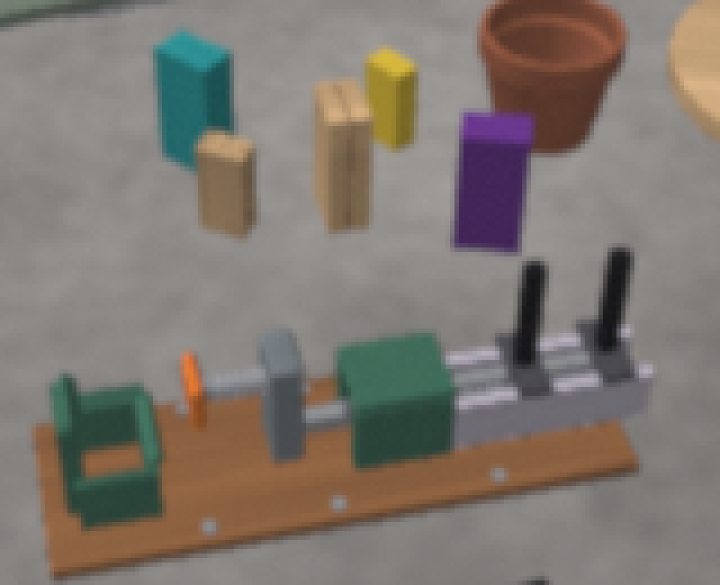

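The crops confirm the larger pale two-layer block at top pixel (245,218). The pocket is the right-hand end of the clamp at (310,165), and the posts are at the left end. Now I'll measure with masks.

```bash
python3 - <<'E'
from bench import r
from h import *
ci=r.camera_info('top'); cs=r.camera_info('scene')
im=cv2.imread('pics/top0.png'); hsv=cv2.cvtColor(im,cv2.COLOR_BGR2HSV)
print('block px',hsv[215,243],hsv[218,248],hsv[230,243],'base',hsv[165,225],hsv[180,280],'green',hsv[158,262])
def comp(mask,box):
    m=np.zeros_like(mask);x0,y0,x1,y1=box;m[y0:y1,x0:x1]=mask[y0:y1,x0:x1]
    return m
# base
m=comp(cv2.inRange(hsv,(5,90,60),(17,255,200)),(215,138,325,190))
c=max(cv2.findContours(m,0,2)[0],key=cv2.contourArea)
cv2.imwrite('pics/m1.png',cv2.resize(m[130:260,180:340],None,fx=4,fy=4))
# lower edge fit (u 225..317)
pts=[]
for u in range(228,314):
    v=np.where(m[:,u])[0].max(); pts.append(plane(ci,u,v+.5,.010)[:2])
pts=np.array(pts); k=np.polyfit(pts[:,1],pts[:,0],1)
res=pts[:,0]-np.polyval(k,pts[:,1]);good=abs(res)<.003;k=np.polyfit(pts[good,1],pts[good,0],1)
print('edge slope deg',np.degrees(np.arctan(k[0])),res.std())
bx=cv2.boxPoints(cv2.minAreaRect(c)); print([plane(ci,*p,.01)[:2].round(4) for p in bx],cv2.minAreaRect(c))
# block
m=comp(cv2.inRange(hsv,(8,60,130),(20,200,255)),(236,205,256,232))
c=max(cv2.findContours(m,0,2)[0],key=cv2.contourArea)
print(cv2.minAreaRect(c)); bx=cv2.boxPoints(cv2.minAreaRect(c)); print(bx,[plane(ci,*p,.09)[:2].round(4) for p in bx])
cv2.imwrite('pics/m2.png',cv2.resize(im[200:240,225:265],None,fx=14,fy=14,interpolation=0))
E
```

```text
block px [ 16 100 211] [ 16  98 197] [ 20  19 159] base [ 13 137 147] [ 20  21 146] green [ 75  98 114]
edge slope deg 9.368377754328648 0.0010045999673299975
[array([0.6024, 0.1313]), array([0.7069, 0.1172]), array([ 0.6523, -0.2046]), array([ 0.55  , -0.1859])] ((271.739990234375, 162.3839111328125), (95.87367248535156, 29.971675872802734), 8.686354637145996)
((244.46156311035156, 218.30770874023438), (10.666987419128418, 16.62065315246582), 7.125016689300537)
[[238.13849 225.89232]
 [240.20001 209.40001]
 [250.78464 210.7231 ]
 [248.72311 227.21541]] [array([0.4054, 0.07  ]), array([0.4562, 0.0639]), array([0.4519, 0.0314]), array([0.4013, 0.0377])]
```

View pics/m2.png

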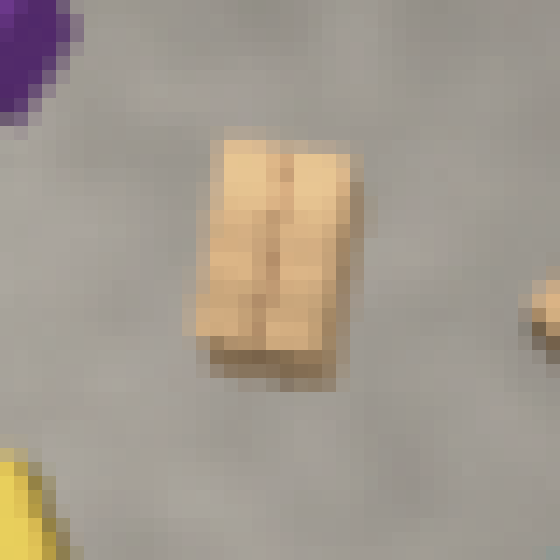

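Request:
drive_tool([
  [[0,22,33,0,0,0,4.5],[0,44,66,0,0,0,9],[0,66,99,0,0,0,13.5],[0,88,132,0,0,0,18],[0,110,165,0,0,0,22.5],[0,132,198,0,0,0,27],[0,154,231,0,0,0,31.5],[0,176,264,0,0,0,36]],
])

```text
time: 0.95
tool_pos: [0.3667, -0.2773, 0.4047]
ee_rot: [-0.0, 0.885, 0.465, -0.0]
force: [0.9, -0.2, 0.7]
width: 0.0853
```

Request:
drive_tool([
  [[0,22,33,0,0,0,4.5],[0,44,66,0,0,0,9],[0,66,99,0,0,0,13.5],[0,88,132,0,0,0,18],[0,110,165,0,0,0,22.5],[0,132,198,0,0,0,27],[0,134,201,0,0,0,27],[0,134,201,0,0,0,27]],
])

```text
time: 1.75
tool_pos: [0.5002, -0.0771, 0.4044]
ee_rot: [-0.0, 0.753, 0.658, -0.0]
force: [-0.1, -0.1, -0.6]
width: 0.0852
```

```bash
cat > shot.py <<'E'
import sys,json
from bench import r
from h import *
def shot(n,tag):
    ci=r.camera_info(n)
    im=cv2.cvtColor(r.get_image(n),cv2.COLOR_RGB2BGR)
    cv2.imwrite(f'pics/{tag}.png',im)
    json.dump({k:np.array(v).tolist() for k,v in ci.items() if k in('fx','fy','cx','cy','position','rotation')},open(f'pics/{tag}.json','w'))
    return im,ci
def load(tag): return cv2.imread(f'pics/{tag}.png'),json.load(open(f'pics/{tag}.json'))
def ob():
    o=r.get_obs(); m=rot(o['ee_rot']).as_matrix()
    print('t',round(o['time'],2),'tcp',o['tool_pos'].round(4),'ydir deg',np.degrees(np.arctan2(m[1,1],m[0,1])).round(2),'z',m[:,2].round(3),'F',o['force'].round(1),'w',round(o['width'],4),'q',o['q'].round(2))
E
python3 - <<'E'
from shot import *
ob(); shot('wrist','w1'); shot('top','t1')
E
```

```text
t 1.75 tcp [ 0.5002 -0.0771  0.4044] ydir deg -7.64 z [-0.001  0.    -1.   ] F [-0.1 -0.1 -0.6] w 0.0852 q [ 0.25  0.61 -0.28  1.73  0.21  0.83 -0.26]
```

View pics/w1.png

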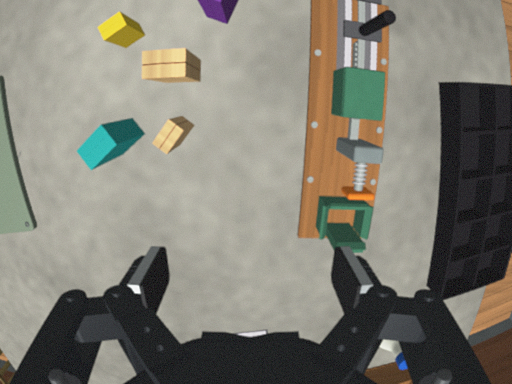

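```bash
python3 - <<'E'
import cv2,numpy as np
w=cv2.imread('pics/w1.png')
cv2.imwrite('pics/w1a.png',cv2.resize(w[40:90,130:210],None,fx=9,fy=9,interpolation=cv2.INTER_CUBIC))
cv2.imwrite('pics/w1b.png',cv2.resize(w[170:260,290:390],None,fx=6.5,fy=6.5,interpolation=cv2.INTER_CUBIC))
E
```

```text
(no output)
```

View pics/w1a.png

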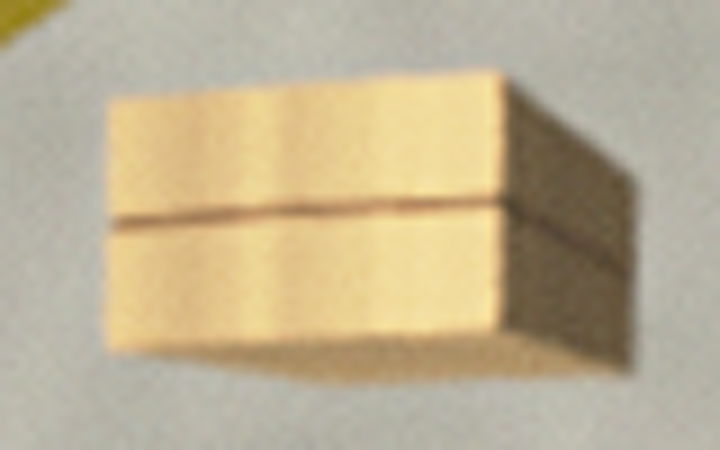

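View pics/w1b.png

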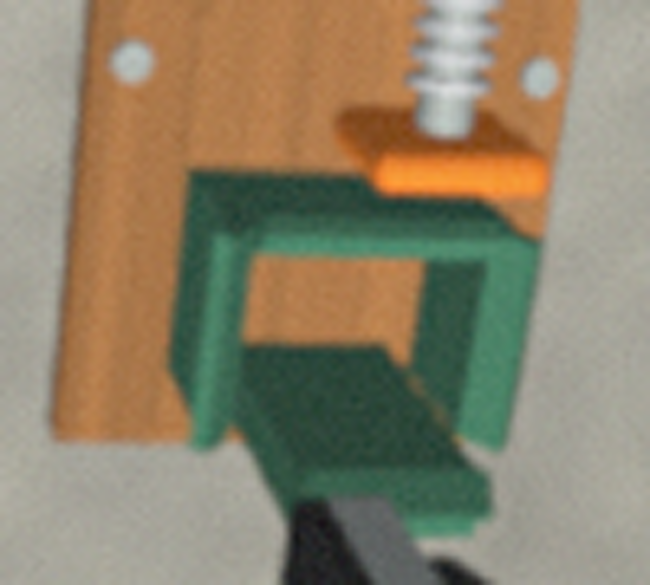

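```bash
python3 - <<'E'
from shot import *
_,ci=load('w1'); 
B=[plane(ci,(x+.5)/9-.5+130,(y+.5)/9-.5+40,.09,True)[:2] for x,y in [(108,100),(503,72),(500,330),(105,350)]]
B=np.array(B);print(B.round(4),'c',B.mean(0).round(4));
d=B[1]-B[0]+B[2]-B[3];print('yaw',np.degrees(np.arctan2(d[1],d[0])),'len',np.linalg.norm(d)/2,np.linalg.norm(B[0]-B[3]),np.linalg.norm(B[1]-B[2]))
f=6.5
P={k:plane(ci,(x+.5)/f-.5+290,(y+.5)/f-.5+170,z,True)[:2] for k,(x,y,z) in dict(ul=(215,235,.05),ur=(540,240,.05),ll=(195,447,.05),lr=(503,450,.05),floorUL=(245,345,.01),base=(53,440,.01),iul=(248,255,.05),iur=(487,262,.05),il=(224,447,.05),ir=(458,440,.05)).items()}
for k,v in P.items(): print(k,v.round(4))
for a,b in [('ul','ur'),('ll','lr'),('iul','iur'),('ll','ul'),('il','ir')]:
    d=P[b]-P[a];print(a,b,np.linalg.norm(d).round(4),np.degrees(np.arctan2(d[1],d[0])).round(1))
# base left edge
im,_=load('w1');hsv=cv2.cvtColor(im,cv2.COLOR_BGR2HSV)
m=cv2.inRange(hsv,(3,100,60),(17,255,220))
L=[]
for v in range(20,230,4):
    us=np.where(m[v,290:330])[0]
    if len(us): L.append(plane(ci,290+us.min()-.5,v,.01,True)[:2])
L=np.array(L);k=np.polyfit(L[:,1],L[:,0],1);print('base edge slope',np.degrees(np.arctan(k[0])),(L[:,0]-np.polyval(k,L[:,1])).std(),k)
E
```

```text
[[0.4134 0.0684]
 [0.4574 0.0615]
 [0.4532 0.0336]
 [0.4091 0.0406]] c [0.4333 0.051 ]
yaw -8.964624446274453 len 0.04458950754754984 0.028165271263913775 0.028294886843981817
ul [ 0.5805 -0.1301]
ur [ 0.6451 -0.1403]
ll [ 0.5749 -0.1729]
lr [ 0.6383 -0.1843]
floorUL [ 0.5945 -0.172 ]
base [ 0.5521 -0.188 ]
iul [ 0.5866 -0.1349]
iur [ 0.6341 -0.1432]
il [ 0.5806 -0.1738]
ir [ 0.6285 -0.1804]
ul ur 0.0654 -9.0
ll lr 0.0645 -10.2
iul iur 0.0482 -10.0
ll ul 0.0432 82.4
il ir 0.0484 -7.7
base edge slope 9.301655172512678 0.0003748571591919797 [0.16378594 0.58240209]
```

```bash
python3 - <<'E'
from shot import *
_,ci=load('w1');f=6.5
a=np.radians(-9.3);X=np.array([np.cos(a),np.sin(a)]);Y=np.array([-np.sin(a),np.cos(a)])
c=np.array([.6078,-.1549])
for x,y,z in [(385,345,.01),(245,345,.01),(300,465,.081),(465,465,.081),(487,482,.081),(410,360,.01),(425,265,.01),(53,440,.01),(380,158,.084),(545,158,.084),(375,190,.084),(548,193,.084)]:
    p=plane(ci,(x+.5)/f-.5+290,(y+.5)/f-.5+170,z,True)[:2]-c
    print(x,y,z,'local mm',(1000*np.array([p@X,p@Y])).round(1))
E
```

```text
385 345 0.01 local mm [ 21.3 -18.8]
245 345 0.01 local mm [-10.3 -19. ]
300 465 0.081 local mm [-18.6 -11.2]
465 465 0.081 local mm [ 13.  -11.5]
487 482 0.081 local mm [ 18.1 -15. ]
410 360 0.01 local mm [ 27.6 -22.3]
425 265 0.01 local mm [27.6 -0.3]
53 440 0.01 local mm [-49.6 -41.7]
380 158 0.084 local mm [-13.4  46.6]
545 158 0.084 local mm [16.6 47.5]
375 190 0.084 local mm [-13.6  41. ]
548 193 0.084 local mm [18.3 41.3]
```

```bash
python3 - <<'E'
from shot import *
_,ci=load('w1');print(rot(ci['rotation']).as_matrix().round(3),ci['position'])
c2=dict(ci);c2['position']=np.array(ci['position'])+[.10,-.157,0]
for P in [(.6103,-.157,.01),(.6103,-.157,.05),(.433,.051,.09)]:
  print(proj(c2,P,True))
E
```

```text
[[ 0.991 -0.126 -0.042]
 [-0.132 -0.943 -0.307]
 [-0.001  0.309 -0.951]] [0.5110567696695931, 0.0015076069204275316, 0.3741447971813648]
[249.53971652 100.87704981]
[249.48336017 101.03771145]
[ 67.39906696 -39.96300837]
```

Request:
drive_tool([
  [[0,20,-32,0,0,0,0],[0,40,-64,0,0,0,0],[0,60,-96,0,0,0,0],[0,80,-128,0,0,0,0],[0,100,-157,0,0,0,0],[0,100,-157,0,0,0,0],[0,100,-157,0,0,0,0],[0,100,-157,0,0,0,0]],
])

```text
time: 2.65
tool_pos: [0.5995, -0.2346, 0.4048]
ee_rot: [-0.0, 0.753, 0.658, -0.0]
force: [1.2, 0.1, 0.0]
width: 0.0853
```

```bash
python3 - <<'E'
from shot import *
ob(); im,ci=shot('wrist','w2')
cv2.imwrite('pics/w2a.png',cv2.resize(im[50:150,195:305],None,fx=6,fy=6,interpolation=cv2.INTER_CUBIC))
E
```

```text
t 2.65 tcp [ 0.5995 -0.2346  0.4048] ydir deg -7.73 z [-0.  0. -1.] F [1.2 0.1 0. ] w 0.0853 q [ 0.44  0.83 -0.28  1.19  0.23  1.15  0.02]
```

View pics/w2.png

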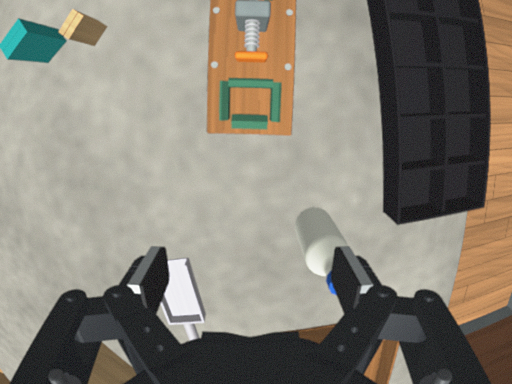

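View pics/w2a.png

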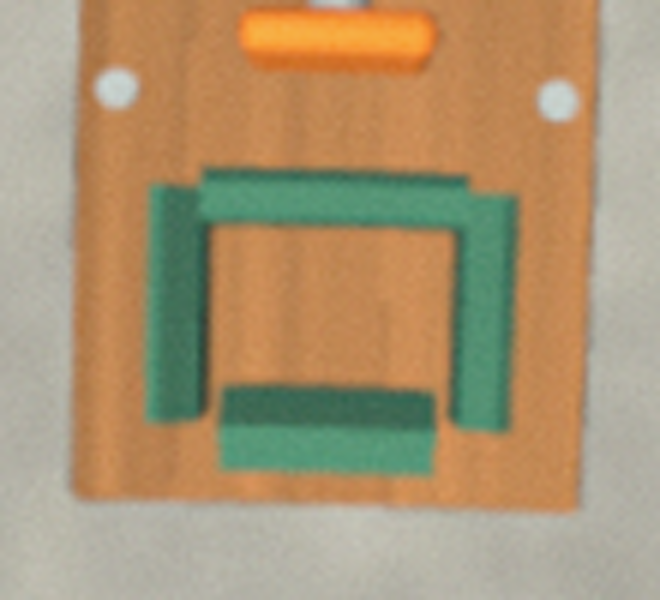

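```bash
python3 - <<'E'
from shot import *
_,ci=load('w2');f=6
a=np.radians(-9.3);X=np.array([np.cos(a),np.sin(a)]);Y=np.array([-np.sin(a),np.cos(a)])
c=np.array([.6078,-.1549])
for n,x,y,z in [('floor L',210,310,.01),('floor R',450,310,.01),('floor -y',325,388,.01),('floor +y',325,229,.01),('+y in top',325,229,.05),('+y out',325,170,.05),('lipL',148,300,.05),('lipR',514,310,.05),('plate top front L',220,426,.081),('plate top front R',434,428,.081),('plate back',325,471,.081),('baseL',74,300,.01),('baseR',588,300,.01),('base end',325,504,.01),('pad L',240,30,.084),('pad R',436,30,.084),('pad frontbot',335,73,.054),('pad fronttop',335,50,.084)]:
    p=plane(ci,(x+.5)/f-.5+195,(y+.5)/f-.5+50,z,True)[:2]-c
    print(n,'local mm',(1000*np.array([p@X,p@Y])).round(1))
E
```

```text
floor L local mm [-21.7  -3.3]
floor R local mm [26.6 -1.9]
floor -y local mm [  1.9 -18.7]
floor +y local mm [ 1.  13.8]
+y in top local mm [ 1.2 12.2]
+y out local mm [ 0.9 23. ]
lipL local mm [-30.2  -1.3]
lipR local mm [35.5 -1.2]
plate top front L local mm [-14.9 -21.9]
plate top front R local mm [ 20.1 -21.2]
plate back local mm [  2.5 -28.9]
baseL local mm [-49.4  -1.4]
baseR local mm [54.6  1.6]
base end local mm [  2.6 -42.6]
pad L local mm [-13.1  43.3]
pad R local mm [18.1 44.2]
pad frontbot local mm [ 2.2 40.3]
pad fronttop local mm [ 2.1 40.3]
```

Request:
drive_tool([
  [[0,-30,35,-9,0,0,-0.3],[0,-60,70,-18,0,0,-0.6],[0,-90,105,-27,0,0,-0.9],[0,-120,140,-36,0,0,-1.2],[0,-150,175,-45,0,0,-1.5],[0,-178,207,-54,0,0,-1.5],[0,-178,207,-54,0,0,-1.5],[0,-178,207,-54,0,0,-1.5]],
])

```text
time: 3.5
tool_pos: [0.4217, -0.0271, 0.3512]
ee_rot: [0.0, 0.761, 0.649, 0.0]
force: [0.6, 0.4, 1.0]
width: 0.0857
```

```bash
python3 - <<'E'
from shot import *
ob(); im,ci=shot('wrist','w3')
print(proj(ci,(.433,.051,.09),True))
cv2.imwrite('pics/w3a.png',cv2.resize(im[50:150,195:305],None,fx=6,fy=6,interpolation=cv2.INTER_CUBIC))
E
```

```text
t 3.5 tcp [ 0.4217 -0.0271  0.3512] ydir deg -9.1 z [ 0.001 -0.    -1.   ] F [0.6 0.4 1. ] w 0.0857 q [ 0.12  0.59 -0.21  2.08  0.25  0.49 -0.44]
[247.66155435 100.12850491]
```

View pics/w3a.png

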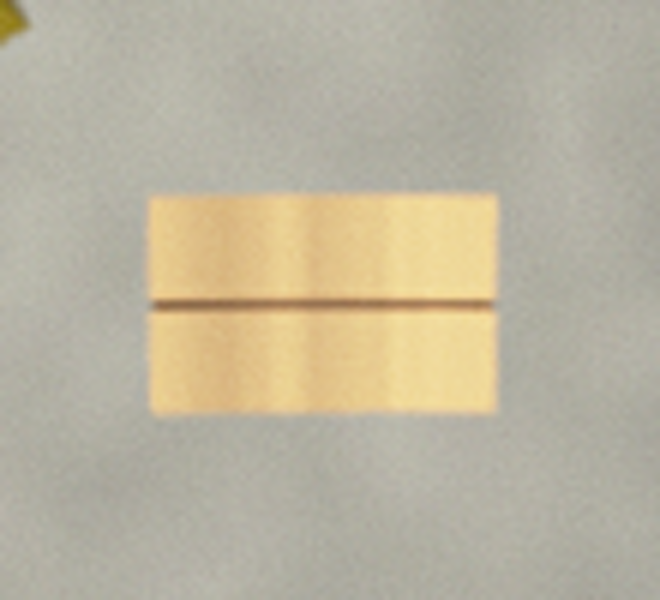

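```bash
python3 - <<'E'
from shot import *
_,ci=load('w3');f=6
B=np.array([plane(ci,(x+.5)/f-.5+195,(y+.5)/f-.5+50,.09,True)[:2] for x,y in [(150,194),(498,194),(497,413),(151,414)]])
print(B.round(4),B.mean(0).round(4),np.linalg.norm(B[1]-B[0]),np.linalg.norm(B[0]-B[3]))
d=B[1]-B[0]+B[2]-B[3];print(np.degrees(np.arctan2(d[1],d[0])))
e=(.433,.051);o=r.get_obs();print(1000*(B.mean(0)-o['tool_pos'][:2]))
E
```

```text
[[0.4141 0.0686]
 [0.4578 0.0616]
 [0.4535 0.0335]
 [0.4095 0.0404]] [0.4337 0.051 ] 0.04421646780083481 0.028608941385140304
-9.030296723073457
[11.61331506 78.75463886]
```

Request:
drive_tool([
  [[0,6,40,0,0,0,0],[0,11.6,78.8,0,0,0,0],[0,11.8,78.8,-10,0,0,0],[0,11.8,78.8,-45,0,0,0],[0,11.8,78.8,-80,0,0,0],[0,11.8,78.8,-110,0,0,0],[0,11.8,78.8,-128,0,0,0],[0,11.8,78.8,-128,0,0,0]],
], newtons=30)

```text
time: 4.35
tool_pos: [0.4339, 0.0506, 0.2211]
ee_rot: [-0.001, 0.762, 0.648, -0.001]
force: [-0.4, -0.0, 1.1]
width: 0.0851
```

```bash
python3 - <<'E'
from shot import *
ob(); im,ci=shot('wrist','w4')
E
```

```text
t 4.35 tcp [0.4339 0.0506 0.2211] ydir deg -9.25 z [-0.002 -0.001 -1.   ] F [-0.4 -0.   1.1] w 0.0851 q [-0.16  0.88 -0.05  2.14  0.3   0.13 -0.65]
```

View pics/w4.png

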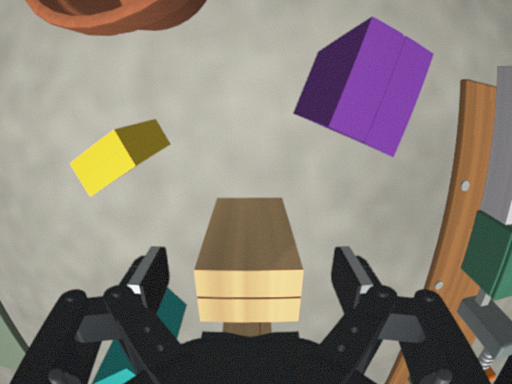

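The block is centred between the fingers, with its top face at about (248,295). Closing now.

Request:
drive_tool([
  [[1,0,0,0,0,0,0],[1,0,0,0,0,0,0],[1,0,0,0,0,0,0],[1,0,0,0,0,0,0],[1,0,0,0,0,0,0],[1,0,0,0,0,0,0],[1,0,0,0,0,0,0],[1,0,0,0,0,0,0]],
], newtons=40)

```text
time: 5.2
tool_pos: [0.434, 0.051, 0.2235]
ee_rot: [0.0, 0.762, 0.648, 0.001]
force: [0.1, -0.3, 12.0]
width: 0.0433
```

```bash
python3 - <<'E'
from shot import *
ob(); im,ci=shot('wrist','w5')
E
```

```text
t 5.2 tcp [0.434  0.051  0.2235] ydir deg -9.22 z [ 0.001  0.    -1.   ] F [ 0.1 -0.3 12. ] w 0.0433 q [-0.16  0.87 -0.05  2.14  0.3   0.13 -0.65]
```

View pics/w5.png

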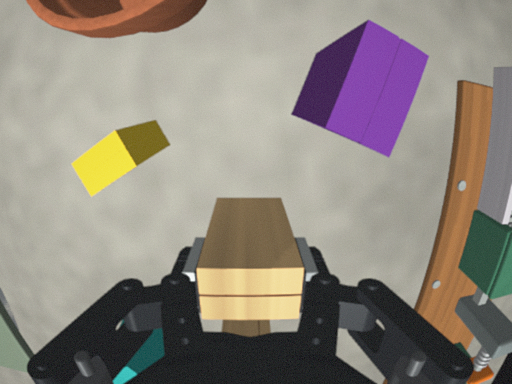

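Request:
drive_tool([
  [[1,0,0,30,0,0,0],[1,0,0,75,0,0,0],[1,10,-12,115,0,0,0],[1,45,-53,130,0,0,0],[1,80,-95,130,0,0,0],[1,115,-137,130,0,0,0],[1,147,-175,130,0,0,0],[1,170,-201,130,0,0,0]],
])

```text
time: 6.05
tool_pos: [0.6045, -0.1521, 0.3534]
ee_rot: [0.0, 0.762, 0.648, 0.0]
force: [0.8, 0.4, -0.6]
width: 0.0439
```

Request:
drive_tool([
  [[1,6,-8,0,0,0,0],[1,6,-8,0,0,0,0],[1,6,-8,-30,0,0,0],[1,6,-8,-60,0,0,0],[1,6,-8,-60,0,0,0],[1,6,-8,-60,0,0,0],[1,6,-8,-60,0,0,0],[1,6,-8,-60,0,0,0]],
])

```text
time: 6.85
tool_pos: [0.61, -0.1574, 0.2941]
ee_rot: [0.0, 0.761, 0.648, 0.001]
force: [-0.1, 3.5, 1.3]
width: 0.0435
```

```bash
python3 - <<'E'
from shot import *
ob(); im,ci=shot('wrist','w6');im,ci=shot('top','t6'); s,_=shot('scene','s6')
a=cv2.resize(im[125:195,260:345],None,fx=6,fy=6,interpolation=cv2.INTER_CUBIC)
cv2.imwrite('pics/s6a.png',cv2.resize(s[170:290,160:300],None,fx=5,fy=5,interpolation=cv2.INTER_CUBIC))
E
```

```text
t 6.85 tcp [ 0.61   -0.1574  0.2941] ydir deg -9.19 z [ 0.002  0.    -1.   ] F [-0.1  3.5  1.3] w 0.0435 q [ 0.32  0.93 -0.27  1.39  0.28  0.86 -0.19]
```

View pics/w6.png

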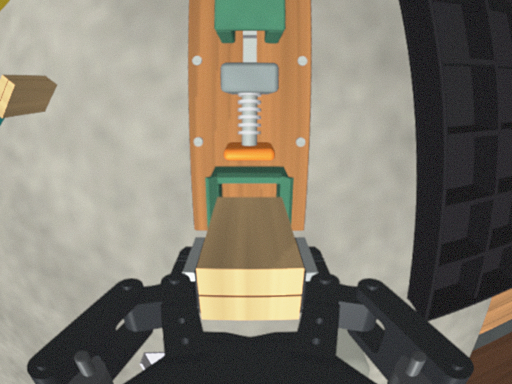

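View pics/s6a.png

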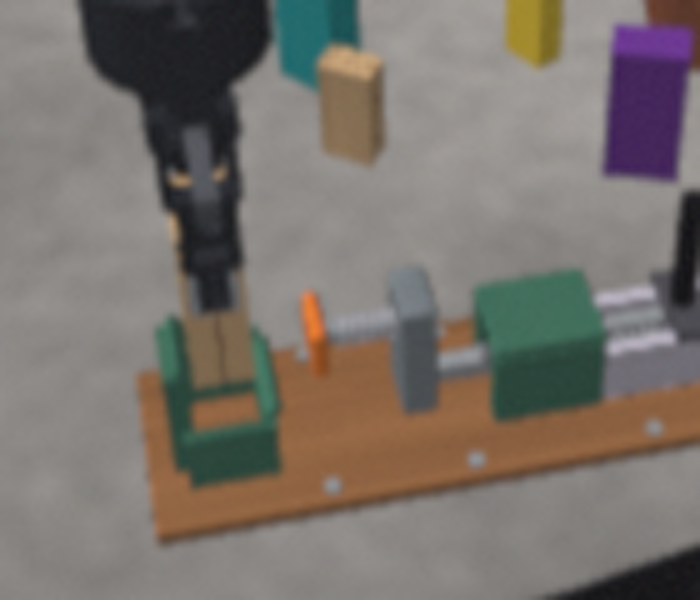

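```bash
python3 - <<'E'
from shot import *
im,ci=load('w6')
a=np.radians(-9.2);X=np.array([np.cos(a),np.sin(a),0]);Y=np.array([-np.sin(a),np.cos(a),0])
t=np.array([.610,-.1574,.2941-.2235])
for h in (0,.09):
  for sx in(-1,1): print('block',h,sx,proj(ci,t+sx*.022*X+.014*Y+[0,0,h],True).round(1),proj(ci,t+sx*.022*X-.014*Y+[0,0,h],True).round(1))
p=np.array([.6099,-.1578,.05])
for sx in(-1,1): print('pocket lip inner',proj(ci,p+sx*.024*X+.016*Y,True).round(1),'outer',proj(ci,p+sx*.033*X+.026*Y,True).round(1))
cv2.imwrite('pics/w6a.png',cv2.resize(im[150:330,170:330],None,fx=4.4,fy=3.3,interpolation=cv2.INTER_CUBIC))
cv2.imwrite('pics/w6a.png',cv2.resize(im[155:330,175:325],None,fx=3.4,fy=3.4,interpolation=cv2.INTER_CUBIC))
E
```

```text
block 0 -1 [216.8 196.6] [218.3 233.3]
block 0 1 [280.7 196.6] [279.2 233.3]
block 0.09 -1 [194.9 266.5] [200.5 317. ]
block 0.09 1 [301.9 266.6] [296.5 317.1]
pocket lip inner [216.9 185.8] outer [204.6 173. ]
pocket lip inner [280.6 185.9] outer [292.9 173.1]
```

View pics/w6a.png

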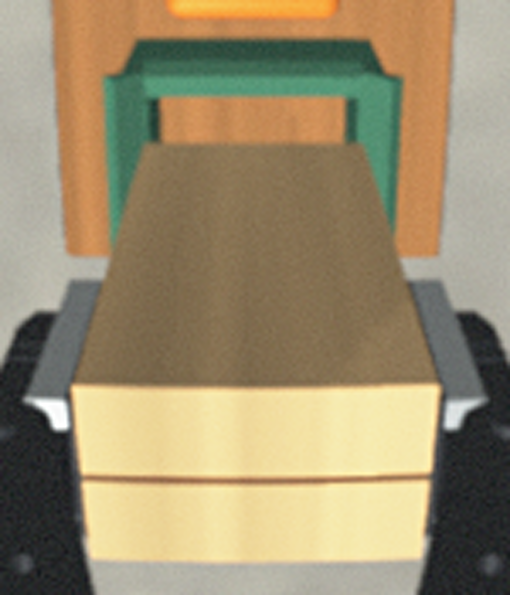

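Request:
drive_tool([
  [[1,-0.7,0.3,0,0,0,0],[1,-0.7,0.3,-8,0,0,0],[1,-0.7,0.3,-16,0,0,0],[1,-0.7,0.3,-22,0,0,0],[1,-0.7,0.3,-28,0,0,0],[1,-0.7,0.3,-32,0,0,0],[1,-0.7,0.3,-32,0,0,0],[1,-0.7,0.3,-32,0,0,0]],
])

```text
time: 7.8
tool_pos: [0.609, -0.1572, 0.2597]
ee_rot: [-0.001, 0.761, 0.648, -0.0]
force: [2.1, 5.6, -3.9]
width: 0.0437
```

```bash
python3 - <<'E'
from shot import *
ob(); im,ci=shot('wrist','w7'); s,_=shot('scene','s7')
cv2.imwrite('pics/w7a.png',np.hstack([cv2.resize(im[155:330,175:325],None,fx=3.0,fy=3.0,interpolation=cv2.INTER_CUBIC)[:525],cv2.resize(s[200:275,170:220],None,fx=7,fy=7,interpolation=cv2.INTER_CUBIC)]))
E
```

```text
t 7.8 tcp [ 0.609  -0.1572  0.2597] ydir deg -9.18 z [-0.001  0.001 -1.   ] F [ 2.1  5.6 -3.9] w 0.0437 q [ 0.32  0.98 -0.25  1.41  0.3   0.79 -0.2 ]
```

View pics/w7a.png

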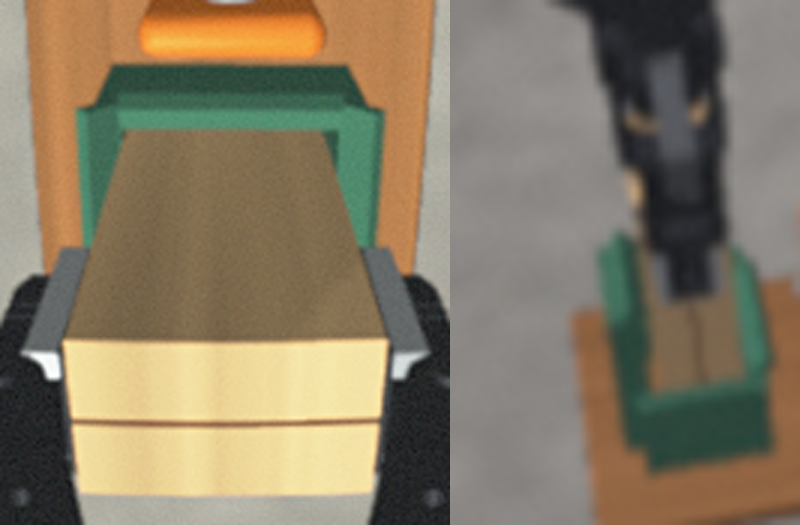

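Request:
drive_tool([
  [[1,0.1,1,0,0,0,0],[1,0.1,1,0,0,0,0],[1,0.1,1,-4,0,0,0],[1,0.1,1,-8,0,0,0],[1,0.1,1,-12,0,0,0],[1,0.1,1,-12,0,0,0],[1,0.1,1,-12,0,0,0],[1,0.1,1,-12,0,0,0]],
])

```text
time: 8.7
tool_pos: [0.6092, -0.1567, 0.2488]
ee_rot: [0.0, 0.762, 0.648, -0.0]
force: [-0.3, -0.6, -0.6]
width: 0.0436
```

```bash
python3 - <<'E'
from shot import *
ob(); im,ci=shot('wrist','w8'); 
cv2.imwrite('pics/w8a.png',cv2.resize(im[155:330,175:325],None,fx=3.0,fy=3.0,interpolation=cv2.INTER_CUBIC)[:525])
E
```

```text
t 8.7 tcp [ 0.6092 -0.1567  0.2488] ydir deg -9.21 z [-0. -0. -1.] F [-0.3 -0.6 -0.6] w 0.0436 q [ 0.31  0.99 -0.25  1.42  0.3   0.77 -0.2 ]
```

View pics/w8a.png

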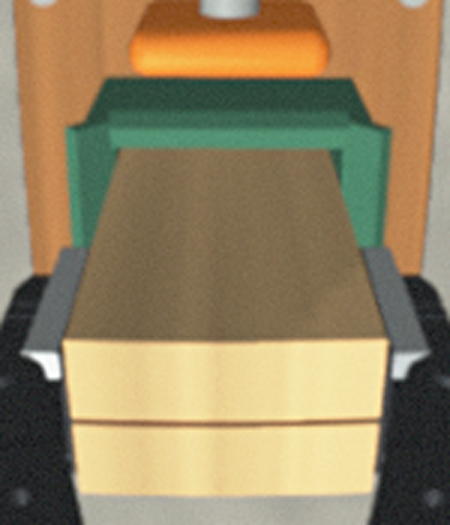

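Request:
drive_tool([
  [[1,0.2,0.2,-4,0,0,0],[1,0.2,0.2,-8,0,0,0],[1,0.2,0.2,-11,0,0,0],[1,0.2,0.2,-14,0,0,0],[1,0.2,0.2,-15,0,0,0],[1,0.2,0.2,-16,0,0,0],[1,0.2,0.2,-16,0,0,0],[1,0.2,0.2,-16,0,0,0]],
])

```text
time: 9.55
tool_pos: [0.6094, -0.1564, 0.2328]
ee_rot: [0.0, 0.762, 0.648, -0.0]
force: [-1.4, 0.6, 2.5]
width: 0.0437
```

```bash
python3 - <<'E'
from shot import *
ob(); im,ci=shot('wrist','w9'); s,_=shot('scene','s9')
cv2.imwrite('pics/w9a.png',np.hstack([cv2.resize(im[155:330,175:325],None,fx=3.0,fy=3.0,interpolation=cv2.INTER_CUBIC)[:525],cv2.resize(s[200:275,170:220],None,fx=7,fy=7,interpolation=cv2.INTER_CUBIC)]))
E
```

```text
t 9.55 tcp [ 0.6094 -0.1564  0.2328] ydir deg -9.2 z [ 0. -0. -1.] F [-1.4  0.6  2.5] w 0.0437 q [ 0.31  1.02 -0.24  1.43  0.31  0.74 -0.21]
```

View pics/w9a.png

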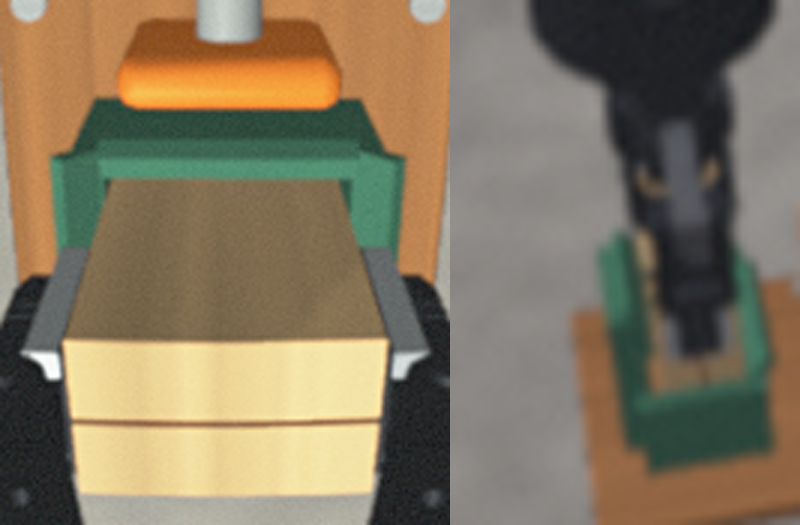

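Request:
drive_tool([
  [[1,0,0,-1.5,0,0,0],[1,0,0,-1.5,0,0,0],[0.35,0,0,-1,0,0,0],[0.2,0,0,0,0,0,0],[0,0,0,0,0,0,0],[0,0,0,0,0,0,0],[0,0,0,0,0,0,0],[0,0,0,0,0,0,0]],
])

```text
time: 10.45
tool_pos: [0.6094, -0.1564, 0.2326]
ee_rot: [-0.0, 0.762, 0.648, -0.0]
force: [-0.1, -0.8, -0.5]
width: 0.0855
```

```bash
python3 - <<'E'
from shot import *
ob(); im,ci=shot('wrist','w10'); s,_=shot('scene','s10')
cv2.imwrite('pics/w10a.png',np.hstack([cv2.resize(im[155:330,175:325],None,fx=3.0,fy=3.0,interpolation=cv2.INTER_CUBIC)[:525],cv2.resize(s[200:275,170:220],None,fx=7,fy=7,interpolation=cv2.INTER_CUBIC)]))
E
```

```text
t 10.45 tcp [ 0.6094 -0.1564  0.2326] ydir deg -9.2 z [-0.  0. -1.] F [-0.1 -0.8 -0.5] w 0.0855 q [ 0.31  1.02 -0.24  1.43  0.31  0.74 -0.21]
```

View pics/w10a.png

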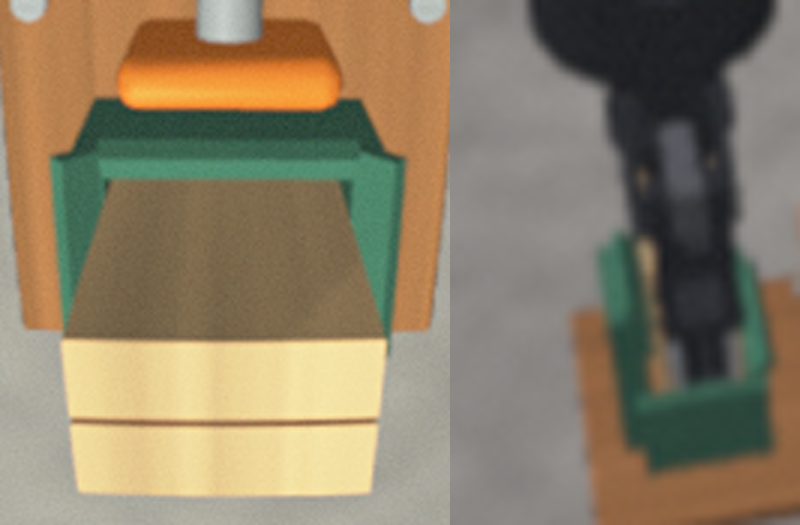

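Released, with the block seated squarely and its bottom edge inside the lip at crop (108–345,180). Next I raise and move over to the posts.

Request:
drive_tool([
  [[0,0,0,40,0,0,0],[0,0,0,85,0,0,0],[0,0,0,130,0,0,8],[0,6,35,155,0,0,16],[0,13,80,165,0,0,24],[0,20,125,165,0,0,32],[0,28,170,165,0,0,40],[0,35,210,165,0,0,48]],
])

```text
time: 11.35
tool_pos: [0.6444, 0.0559, 0.3979]
ee_rot: [0.0, 0.429, 0.903, 0.0]
force: [0.0, 0.1, 0.2]
width: 0.0854
```

Request:
drive_tool([
  [[0,3,20,0,0,0,8],[0,6,40,0,0,0,16],[0,6,40,0,0,0,24],[0,6,40,0,0,0,32],[0,6,40,0,0,0,40],[0,6,40,0,0,0,42],[0,6,40,0,0,0,42],[0,6,40,0,0,0,42]],
])

```text
time: 12.15
tool_pos: [0.6504, 0.0936, 0.3976]
ee_rot: [-0.0, 0.081, 0.997, -0.0]
force: [-0.6, -0.8, -0.4]
width: 0.0855
```

```bash
python3 - <<'E'
from shot import *
ob(); im,ci=shot('wrist','w11'); t,ct=shot('top','t11'); s,cs=shot('scene','s11')
cv2.imwrite('pics/t11a.png',cv2.resize(t[125:200,205:340],None,fx=5.5,fy=5.5,interpolation=cv2.INTER_CUBIC))
cv2.imwrite('pics/s11a.png',cv2.resize(s[190:280,180:340],None,fx=5,fy=5,interpolation=cv2.INTER_CUBIC))
E
```

```text
t 12.15 tcp [0.6504 0.0936 0.3976] ydir deg 80.71 z [-0. -0. -1.] F [-0.6 -0.8 -0.4] w 0.0855 q [ 0.07  0.91 -0.67  1.14  0.54  1.26  0.84]
```

View pics/w11.png

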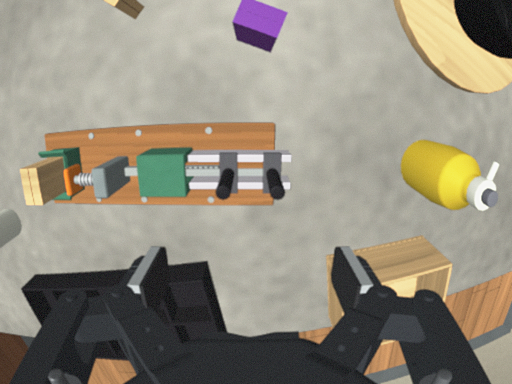

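View pics/t11a.png

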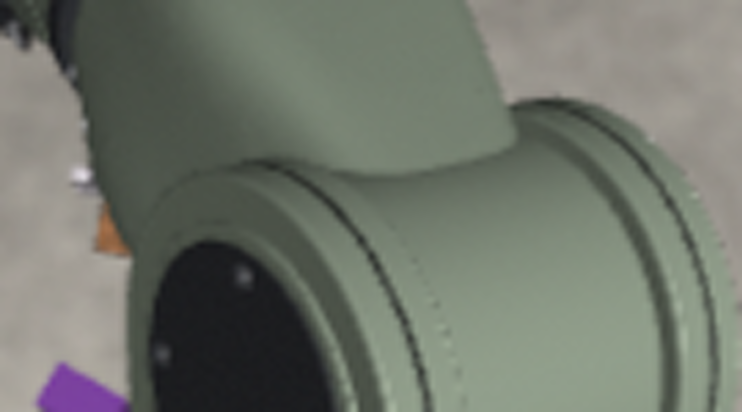

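View pics/s11a.png

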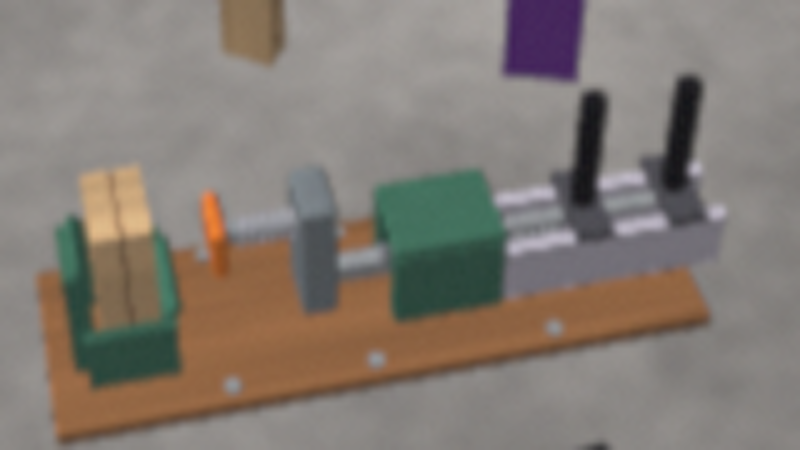

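The block stands seated in the pocket (scene crop (120,245)), and the pad has not touched it. The post tops are near (223,190) and (277,190) in the wrist view, so I measure them there.

```bash
python3 - <<'E'
from shot import *
im,ci=load('w11')
cv2.imwrite('pics/w11a.png',cv2.resize(im[140:210,200:300],None,fx=7,fy=7,interpolation=cv2.INTER_CUBIC))
a=np.radians(-9.3);X=np.array([np.cos(a),np.sin(a),0]);Y=np.array([-np.sin(a),np.cos(a),0])
g=np.array([.6094,-.1564,0])+.254*Y
for s in (-1,1):
  for z in(.12,.055): 
    u=proj(ci,g+s*.024*Y+[0,0,z],True); print(s,z,u.round(1),((u-[200,140])*7).round())
E
```

```text
-1 0.12 [223.2 191.4] [162. 360.]
-1 0.055 [228.3 173.2] [198. 232.]
1 0.12 [278.  191.4] [546. 360.]
1 0.055 [272.6 173.2] [508. 232.]
```

View pics/w11a.png

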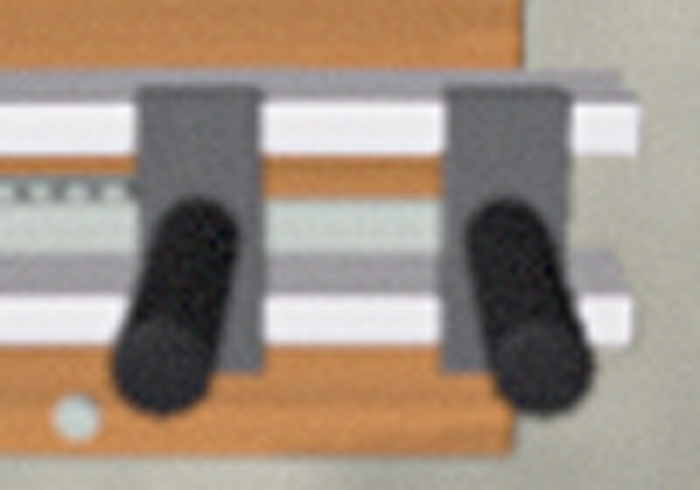

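Request:
drive_tool([
  [[0,0.8,0.6,-10,0,0,0],[0,0.8,0.6,-45,0,0,0],[0,0.8,0.6,-80,0,0,0],[0,0.8,0.6,-110,0,0,0],[0,0.8,0.6,-135,0,0,0],[0,0.8,0.6,-147,0,0,0],[0,0.8,0.6,-147,0,0,0],[0,0.8,0.6,-147,0,0,0]],
])

```text
time: 13.1
tool_pos: [0.6514, 0.0944, 0.2516]
ee_rot: [0.0, 0.08, 0.997, 0.0]
force: [-0.7, -0.1, 0.4]
width: 0.0854
```

```bash
python3 - <<'E'
from shot import *
ob(); s,cs=shot('scene','s12');im,ci=shot('wrist','w12')
cv2.imwrite('pics/s12a.png',cv2.resize(s[190:280,180:340],None,fx=5,fy=5,interpolation=cv2.INTER_CUBIC))
E
```

```text
t 13.1 tcp [0.6514 0.0944 0.2516] ydir deg 80.79 z [ 0.001  0.    -1.   ] F [-0.7 -0.1  0.4] w 0.0854 q [ 0.06  1.08 -0.61  1.29  0.65  0.98  0.75]
```

View pics/s12a.png

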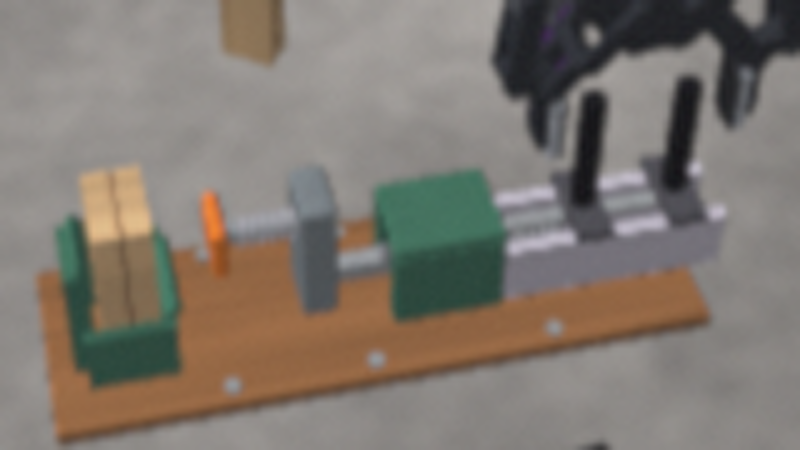

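View pics/w12.png

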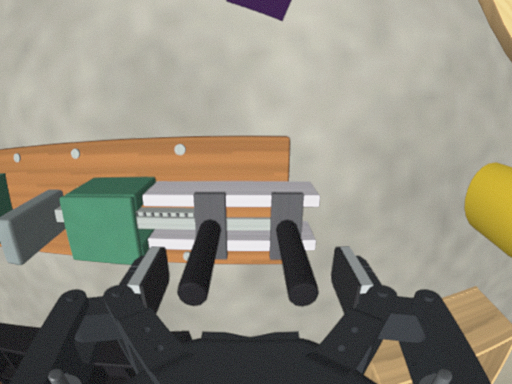

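Request:
drive_tool([
  [[1,0,0,0,0,0,0],[1,0,0,0,0,0,0],[1,0,0,0,0,0,0],[1,0,0,0,0,0,0],[1,0,0,0,0,0,0],[1,0,0,0,0,0,0],[1,0,0,0,0,0,0],[1,0,0,0,0,0,0]],
], newtons=50)

```text
time: 14.0
tool_pos: [0.6515, 0.0936, 0.2518]
ee_rot: [0.001, 0.081, 0.997, -0.001]
force: [-3.4, -6.0, 15.6]
width: 0.0316
```

```bash
python3 - <<'E'
from shot import *
ob(); s,cs=shot('scene','s13')
cv2.imwrite('pics/s13a.png',cv2.resize(s[190:280,180:340],None,fx=5,fy=5,interpolation=cv2.INTER_CUBIC))
E
```

```text
t 14.0 tcp [0.6515 0.0936 0.2518] ydir deg 80.75 z [ 0.001 -0.001 -1.   ] F [-3.4 -6.  15.6] w 0.0316 q [ 0.06  1.07 -0.6   1.29  0.65  0.98  0.75]
```

View pics/s13a.png

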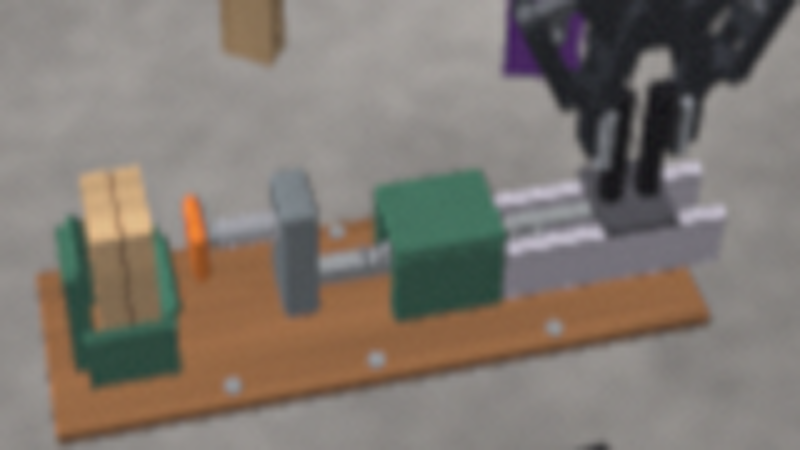

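```bash
cat > trk.py <<'E'
from shot import *
a=np.radians(-9.3);X=np.array([np.cos(a),np.sin(a),0]);Y=np.array([-np.sin(a),np.cos(a),0])
pc=np.array([.6097,-.157,0])
def trk(tag):
    im,ci=load(tag);hsv=cv2.cvtColor(im,cv2.COLOR_BGR2HSV)
    sub=np.zeros(hsv.shape[:2],np.uint8);sub[215:255,190:245]=255
    m=cv2.inRange(hsv,(4,170,150),(14,255,255))&sub
    M=cv2.moments(m,True);u,v=M['m10']/M['m00'],M['m01']/M['m00']
    ys=np.arange(0,.12,.0005);P=np.array([proj(ci,pc+y*Y+[0,0,.069]) for y in ys])
    y=ys[np.argmin(abs(P[:,0]-u))]
    # jaw: right edge of grey: row profile across base strip, find dark/grey low-sat region
    row=cv2.cvtColor(im,cv2.COLOR_BGR2HSV)[:,:,1].astype(float)
    prof=row[240:248,225:262].mean(0) # wood saturated, grey jaw not
    th=60; xs=np.where(prof<th)[0]
    print(tag,'pad',(u.round(2),v.round(2)),M['m00'],'y mm',1000*y,'jaw cols',225+xs.min() if len(xs) else None,225+xs.max() if len(xs) else None, prof.round().astype(int).tolist())
for t in sys.argv[1:]: trk(t)
E
python3 trk.py s11 s12 s13
```

```text
Traceback (most recent call last):
  File "trk.py", line 16, in <module>
    for t in sys.argv[1:]: trk(t)
                           ~~~^^^
  File "trk.py", line 15, in trk
    print(tag,'pad',(u.round(2),v.round(2)),M['m00'],'y mm',1000*y,'jaw cols',225+xs.min() if len(xs) else None,225+xs.max() if len(xs) else None, prof.round().astype(int).tolist())
                     ^^^^^^^
AttributeError: 'float' object has no attribute 'round'
```

```bash
sed -i "s/(u.round(2),v.round(2))/(round(u,2),round(v,2))/" trk.py; python3 trk.py s11 s12 s13
```

```text
s11 pad (222.29, 235.94) 31.0 y mm 45.0 jaw cols 239 258 [156, 139, 136, 135, 136, 136, 136, 136, 137, 137, 136, 138, 122, 66, 19, 24, 24, 23, 22, 22, 24, 17, 24, 38, 42, 43, 45, 46, 47, 51, 56, 57, 57, 56, 89, 102, 95]
s12 pad (222.3, 235.7) 30.0 y mm 45.0 jaw cols 239 258 [156, 140, 135, 136, 136, 136, 137, 136, 136, 136, 137, 136, 122, 66, 19, 22, 23, 23, 24, 22, 22, 16, 24, 39, 42, 43, 46, 47, 47, 51, 55, 57, 56, 57, 89, 98, 97]
s13 pad (218.48, 236.87) 31.0 y mm 36.00000000000001 jaw cols 235 258 [134, 134, 136, 136, 136, 137, 137, 137, 130, 91, 22, 21, 25, 23, 22, 22, 23, 21, 18, 35, 39, 38, 37, 39, 42, 43, 44, 46, 48, 52, 55, 57, 56, 53, 91, 99, 96]
```

Request:
drive_tool([
  [[0,0,0,0,0,0,0],[0,0,0,0,0,0,0],[0,0,0,0,0,0,0],[0,0,0,0,0,0,0],[0,0,0,0,0,0,0],[0,0,0,0,0,0,0],[0,0,0,0,0,0,0],[0,0,0,0,0,0,0]],
])

```text
time: 14.85
tool_pos: [0.6512, 0.0943, 0.2507]
ee_rot: [-0.0, 0.08, 0.997, -0.0]
force: [-1.0, 0.3, 0.1]
width: 0.085
```

Request:
drive_tool([
  [[1,0,0,0,0,0,0],[1,0,0,0,0,0,0],[1,0,0,0,0,0,0],[1,0,0,0,0,0,0],[1,0,0,0,0,0,0],[1,0,0,0,0,0,0],[1,0,0,0,0,0,0],[1,0,0,0,0,0,0]],
])

```text
time: 15.65
tool_pos: [0.6515, 0.0937, 0.2517]
ee_rot: [0.001, 0.081, 0.997, -0.001]
force: [-3.0, -5.5, 15.2]
width: 0.0314
```

```bash
python3 - <<'E'
from shot import *
ob(); s,cs=shot('scene','s14')
cv2.imwrite('pics/s14a.png',cv2.resize(s[190:280,180:340],None,fx=5,fy=5,interpolation=cv2.INTER_CUBIC))
E
python3 trk.py s14
```

```text
t 15.65 tcp [0.6515 0.0937 0.2517] ydir deg 80.75 z [ 0.001 -0.001 -1.   ] F [-3.  -5.5 15.2] w 0.0314 q [ 0.06  1.08 -0.6   1.29  0.65  0.98  0.75]
s14 pad (213.29, 236.0) 28.0 y mm 24.0 jaw cols 230 258 [133, 135, 136, 133, 102, 22, 21, 24, 22, 22, 23, 23, 20, 21, 37, 38, 37, 38, 38, 37, 39, 38, 38, 40, 41, 41, 46, 46, 48, 51, 56, 56, 55, 54, 90, 99, 95]
```

View pics/s14a.png

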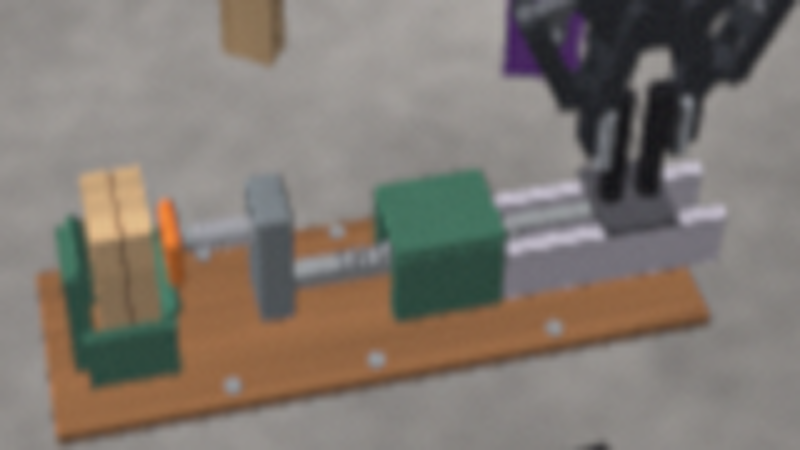

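Request:
drive_tool([
  [[0,0,0,0,0,0,0],[0,0,0,0,0,0,0],[0,0,0,0,0,0,0],[0,0,0,0,0,0,0],[0,0,0,0,0,0,0],[0,0,0,0,0,0,0],[0,0,0,0,0,0,0],[0,0,0,0,0,0,0]],
])

```text
time: 16.5
tool_pos: [0.6512, 0.0942, 0.2507]
ee_rot: [-0.0, 0.08, 0.997, -0.0]
force: [0.9, -0.4, -0.7]
width: 0.0858
```

Request:
drive_tool([
  [[1,0,0,0,0,0,0],[1,0,0,0,0,0,0],[1,0,0,0,0,0,0],[1,0,0,0,0,0,0],[1,0,0,0,0,0,0],[1,0,0,0,0,0,0],[1,0,0,0,0,0,0],[1,0,0,0,0,0,0]],
])

```text
time: 17.3
tool_pos: [0.6515, 0.0936, 0.2517]
ee_rot: [0.001, 0.081, 0.997, -0.001]
force: [-3.9, -5.6, 15.6]
width: 0.0315
```

```bash
python3 - <<'E'
from shot import *
ob(); s,cs=shot('scene','s15')
cv2.imwrite('pics/s15a.png',cv2.resize(s[190:280,180:340],None,fx=5,fy=5,interpolation=cv2.INTER_CUBIC))
E
python3 trk.py s15
```

```text
t 17.3 tcp [0.6515 0.0936 0.2517] ydir deg 80.76 z [ 0.001 -0.001 -1.   ] F [-3.9 -5.6 15.6] w 0.0315 q [ 0.06  1.08 -0.6   1.29  0.65  0.98  0.75]
s15 pad (210.89, 236.06) 18.0 y mm 18.000000000000004 jaw cols 225 258 [34, 18, 26, 23, 23, 22, 22, 21, 26, 44, 45, 45, 43, 42, 41, 38, 36, 37, 37, 37, 37, 41, 39, 41, 40, 41, 45, 46, 48, 50, 55, 57, 54, 53, 92, 98, 95]
```

View pics/s15a.png

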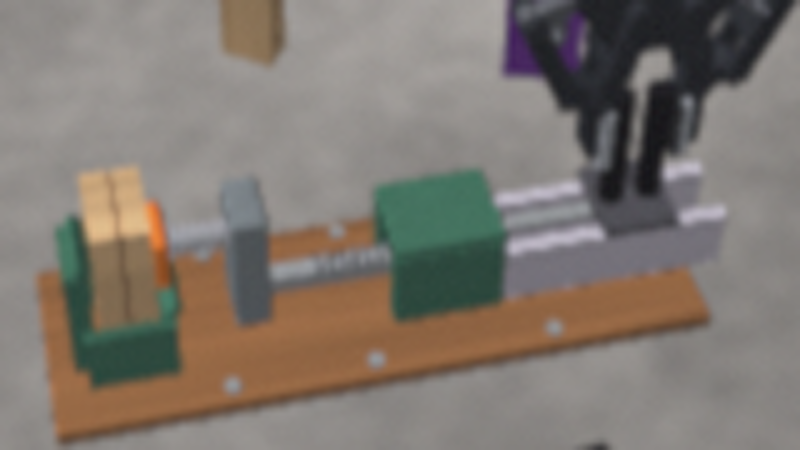

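Spring compression is now about 5 mm: the pad-to-jaw spacing went from 85 to 74 crop px. One more pump should bring it to about 16 mm, the middle of the window.

Request:
drive_tool([
  [[0,0,0,0,0,0,0],[0,0,0,0,0,0,0],[0,0,0,0,0,0,0],[0,0,0,0,0,0,0],[0,0,0,0,0,0,0],[0,0,0,0,0,0,0],[0,0,0,0,0,0,0],[0,0,0,0,0,0,0]],
])

```text
time: 18.15
tool_pos: [0.6512, 0.0943, 0.2507]
ee_rot: [0.0, 0.08, 0.997, -0.0]
force: [-0.1, 0.5, -0.5]
width: 0.0857
```

Request:
drive_tool([
  [[1,0,0,0,0,0,0],[1,0,0,0,0,0,0],[1,0,0,0,0,0,0],[1,0,0,0,0,0,0],[1,0,0,0,0,0,0],[1,0,0,0,0,0,0],[1,0,0,0,0,0,0],[1,0,0,0,0,0,0]],
])

```text
time: 18.95
tool_pos: [0.6515, 0.0936, 0.2518]
ee_rot: [0.001, 0.081, 0.997, -0.001]
force: [-3.1, -5.7, 17.6]
width: 0.0315
```

```bash
python3 - <<'E'
from shot import *
ob(); s,cs=shot('scene','s16'); shot('wrist','w16')
cv2.imwrite('pics/s16a.png',cv2.resize(s[190:280,180:340],None,fx=5,fy=5,interpolation=cv2.INTER_CUBIC))
E
```

```text
t 18.95 tcp [0.6515 0.0936 0.2518] ydir deg 80.75 z [ 0.001 -0.001 -1.   ] F [-3.1 -5.7 17.6] w 0.0315 q [ 0.06  1.07 -0.6   1.29  0.65  0.98  0.75]
```

View pics/s16a.png

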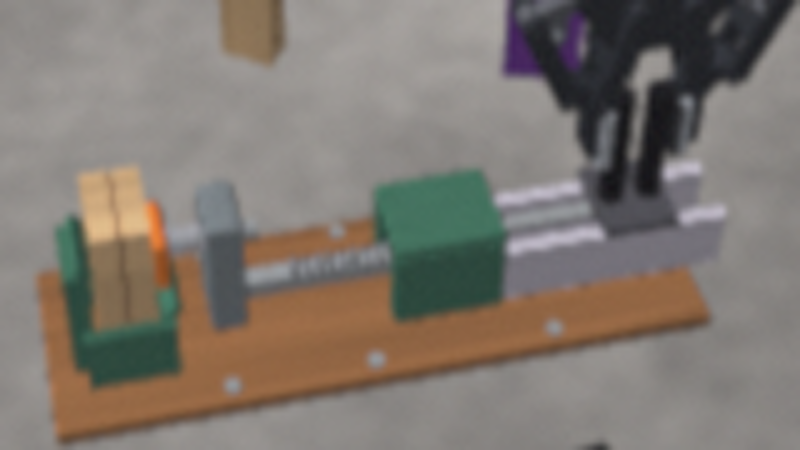

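View pics/w16.png

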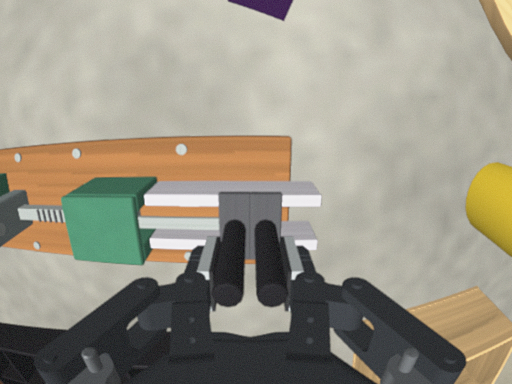

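The jaw advanced again while the pad stayed on the block. Pad-to-jaw spacing is now about 48 crop px, against 85 when free, so the spring is pushed in about 17 mm. The block is upright and the posts are squeezed to the stop. Handing in.

```bash
python3 - <<'E'
from bench import r
print(r.hand_in())
E
```

```text
the job is handed in; nothing more can be done
None
```

I put the larger pale two-layer block upright in the green pocket, let go of it, and pumped the posts four times. I handed the job in at about 19 s with the posts still squeezed; no verdict was reported.

- **Block:** the last scene picture shows it upright and seated, with the orange pad against it. While lowering it, it rubbed the back plate with about 5 N. I shifted it 1 mm and the force cleared.
- **Spring:** from the pixel spacing between pad and jaw I estimate it is pushed in about 17 mm, give or take 2 mm, against the allowed 2 to 30 mm. The pump before that gave about 5 mm.
- **Posts:** the fingers read 31.5 mm of opening, against the 34 mm given for the posts at their stop. I take that offset to be in the width reading. The pictures show both posts gripped and touching the middle.
- **Jaw:** the first pump moved it about 9 mm, within the 8 to 15 mm given, and each later pump about 12 mm.
- **Bystanders:** I did not touch any of them as far as the pictures show, but I did not measure their positions at the end.

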